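# Mist the driftwood tub

## Robot

A 7-joint arm with a two-finger parallel gripper is mounted at the origin on the work surface. World frame = base frame: x ahead of the robot, y to its left, z up, the work surface at z = 0. Lengths are in m, angles in rad, forces in N, time in s.
With the tool pointing down it reaches from about 0.425 to 0.875 m from the base axis. Payload 4.7 kg.
Tool frame: the origin (TCP) lies on the centre line of the jaws, within the pads' length; the fingertips stand ahead of it and the grasp point (between the pads) lies 2 mm behind it (nose_length is the z of the fingertips in the tool frame, in m); z points along the fingers, y is the line along which they close (so a half turn about z gives the same grasp; the last joint's range is limited). The gripper opens to 87 mm and grips with 3 to 60 N. Pads are 19 mm wide; open, the fingers measure 117 mm over their backs; the gripper's body (75 mm by 190 mm) begins 51 mm behind the grasp point.
Start: joints at [1.207, 0.321, -0.07, 1.45, 0.023, 1.371, -0.057], TCP at [0.24, -0.604, 0.24] pointing down, gripper open.
Joint ranges: [-2.86, 2.86], [-0.3, 2.09], [-1.38, 1.24], [0.06, 2.45], [-1.56, 4.7], [0.09, 2.05], [-2.69, 2.69]. Speed limits (rad/s): [2.57, 2.57, 3.14, 3.14, 3.14, 3.14, 3.14].

## Interface

Orientations are given as a rotation vector (axis times angle).
In Python, from bench import * gives the robot as it stands.
- The arm moves only by the tool send_rows, never from a script. Its arguments are lists of equal length, an entry for each row: "xyz": the shift along the tool's x, y, z in mm, a list of three; "dr": the turn, a rotation vector about the tool's x, y, z in rad, a list of three. A call has exactly 10 rows; each row is the pose to reach, as a shift and turn from the pose commanded when the call began, along the tool's axes at that moment; what a row does not reach only later rows make up. A row lasts 1/12 s, in which the tool goes at most 41.7 mm and 7.16 degrees, less where a joint would pass 70% of its speed; a pose out of reach is approached as far as the arm can. A call with a gripper value outside its range is refused whole. "jaw" is the finger opening in mm, from 0 to 87, set as the call begins (left out, the last holds). The fingers move at their own pace and stop on an object; "grip_force" is the grip in N (left out, the last holds). Time passes only in rows, so rows that repeat a pose let the fingers close, or fill a call up. It gives the time, the measured TCP pose, the force, the opening and the grip force at its end, in the units of the state.
- get_state(): the state, without advancing time (a new reading comes with each control period).
- get_image(name): name is "side" or "top"; returns the picture (480x640x3 uint8, red, green, blue); there is no depth.
- calibration(name): a dict with "vfov" (degrees; the focal length in pixels is half the picture's height over the tangent of half this angle, whatever the lens; pixels are square), "cx", "cy" (the principal point, pixels), "rvec" (rotation vector, rad) and "tvec" (3), from world to camera coordinates, as OpenCV has them. Camera axes: x right, y down, z forward; pixel columns grow to the right and rows downward; lengths in m; the calibration is good to about 2 mm. A picture is of the moment at which its call begins. calibration takes no time and is no camera call.
- close_job(): hands the job in; it is judged then, once.
The state is a dict: "time": time; "joint_positions": joint angles; "qd": joint speeds; "joint_torque": joint torques, N m; "position": TCP position; "tool_rot": TCP orientation; "ft_force": force on the tool from outside, world axes, zero at the start; "torque": the same for the moment, N m; "grip_width": opening from 0.0 (shut) to 1.0 (fully open); "grip_force": force on a finger pad.
Only numpy, scipy, OpenCV 4.12 (cv2) and the standard library are available. Lean on these libraries where they do the work, as an engineer would, in place of code of your own. Each camera call takes 0.05 s, during which the arm holds its last target. There are 200 camera calls.

## Task

Mist the tub that holds the driftwood: with the fingertips, gently press in the button on the pod standing in front of that tub and let it out again, then press the large button on the pump fully in, keep it in for two seconds, and draw the hand back a hand's breadth clear. Press no other button, and do not move, pick up or knock anything else.

Things in the scene. Friction and masses are not known exactly. Their poses are not given: they have to be found in the camera images.
- driftwood: forked driftwood branch, brown, lying in one of the three tubs; about 140 x 80 mm, 18 mm thick, with a thin twig standing 86 mm tall near its middle. Origin under its middle, on the tub floor; the fork lies towards its +x.
- hide: terracotta dome (snail hide), 84 mm across, 52 mm high, in another tub; origin at the centre of its underside. Leave alone.
- bowl: white ceramic water bowl, 84 mm across, 30 mm high, in the remaining tub; origin at the centre of its underside. Leave alone.
- tub_bank: three open white plastic tubs side by side, fixed together to the table; each 220 mm (x) x 155 mm (y) x 85 mm high outside, walls and floor 5 mm, spaced 165 mm along y. A thin black pipe with nozzles, 107 mm high, runs along their far (+x) side. Origin on the table under the centre of the middle tub; +x points away from the valve pods.
- shell: loose brown snail shell, a pointed cone 46 mm across and 46 mm high, standing between two of the pods; origin at the centre of its underside. Leave alone.
- tin: loose steel tin, 40 mm across, 50 mm high, standing between two of the pods; origin at the centre of its underside. Leave alone.
- jar: loose white plastic jar with a white lid, 68 mm across, 85 mm high, standing to one side of the pods, across from the pump; origin at the centre of its underside. Leave alone.
- pump: grey mist pump box fixed to the table at the left or right of the pods, 120 mm (its x) x 90 mm (its y) x 60 mm high, origin at the centre of its underside. On its top are two round black push buttons in a line along its x: the large one 25 mm from the centre towards +x, the small one 38 mm towards -x.
- pump_large_top (a point): centre of the top face of the pump's large button (46 mm across) when not pressed, 72 mm above the table; does not move with the button. z is up; pressed straight down.
- pump_small_top (a point): centre of the top face of the pump's small button (18 mm across) when not pressed, 72 mm above the table. Not to be pressed.
- pump_large (a joint): travel of the large pump button, m: 0 is out, 0.008 is fully in. Spring: 1 N to start, 5 N fully in; it springs back.
- pump_small (a joint): travel of the small pump button, m: 0 is out, 0.008 is fully in, same spring.
- tub_left (a point): centre of the floor of the left tub, 5 mm above the table (left is +y, as seen from the robot).
- pod_left: valve pod of the left tub, a grey box 56 x 56 x 45 mm high, fixed to the table in front of that tub on the robot's side, about 190 mm from the tub's centre; one round black push button on top. Origin at the centre of its underside.
- valve_left_top (a point): centre of the top face of the left pod's button (34 mm across) when not pressed, 57 mm above the table; does not move with the button. z is up; pressed straight down.
- valve_left (a joint): travel of the left pod's button, m: 0 is out, 0.008 is fully in. Spring: 1 N to start, 5 N fully in; it springs back.
- tub_middle (a point): centre of the floor of the middle tub, 5 mm above the table (left is +y, as seen from the robot).
- pod_middle: valve pod of the middle tub, a grey box 56 x 56 x 45 mm high, fixed to the table in front of that tub on the robot's side, about 190 mm from the tub's centre; one round black push button on top. Origin at the centre of its underside.
- valve_middle_top (a point): centre of the top face of the middle pod's button (34 mm across) when not pressed, 57 mm above the table; does not move with the button. z is up; pressed straight down.
- valve_middle (a joint): travel of the middle pod's button, m: 0 is out, 0.008 is fully in. Spring: 1 N to start, 5 N fully in; it springs back.
- tub_right (a point): centre of the floor of the right tub, 5 mm above the table (left is +y, as seen from the robot).
- pod_right: valve pod of the right tub, a grey box 56 x 56 x 45 mm high, fixed to the table in front of that tub on the robot's side, about 190 mm from the tub's centre; one round black push button on top. Origin at the centre of its underside.
- valve_right_top (a point): centre of the top face of the right pod's button (34 mm across) when not pressed, 57 mm above the table; does not move with the button. z is up; pressed straight down.
- valve_right (a joint): travel of the right pod's button, m: 0 is out, 0.008 is fully in. Spring: 1 N to start, 5 N fully in; it springs back.

How it is judged:
On the way, in this order (a step that is already met when the one before it is completed fails the run):
1. the button of the pod in front of the tub with the driftwood is pressed in by the fingers (more than 5.5 of its 8 mm) (((horizontal distance between driftwood and tub_left below 0.08 m and value of joint valve_left above 0.0055 m and contact force between the fingers and pod_left above 0.5 N) or (horizontal distance between driftwood and tub_middle below 0.08 m and value of joint valve_middle above 0.0055 m and contact force between the fingers and pod_middle above 0.5 N) or (horizontal distance between driftwood and tub_right below 0.08 m and value of joint valve_right above 0.0055 m and contact force between the fingers and pod_right above 0.5 N))), for 0.1 s.
2. that button is let out again (value of joint each of valve_left, valve_middle, valve_right below 0.0015 m), for 0.1 s.
3. the pump's large button is held in by the fingers (more than 5.5 of its 8 mm) for at least 1.5 s (value of joint pump_large above 0.0055 m and contact force between the fingers and pump above 0.5 N), for 1.5 s.
At the end, for the whole second after the job is handed in: All five buttons are out again (within 1.5 mm), the grasp point is over 50 mm from every button, and the driftwood, hide, bowl, shell, tin and jar are at rest within 10 mm of where they started (all of step 2 and value of joint each of pump_large, pump_small below 0.0015 m and distance between the grasp point and valve_left_top above 0.05 m and distance between the grasp point and valve_middle_top above 0.05 m and distance between the grasp point and valve_right_top above 0.05 m and distance between the grasp point and pump_large_top above 0.05 m and distance between the grasp point and pump_small_top above 0.05 m and distance of each of driftwood, hide, bowl, shell, tin, jar from where it was at the start of the episode below 0.01 m and linear speed of each of driftwood, hide, bowl, shell, tin, jar below 0.02 m/s); the robot touches nothing.
It fails at once if a pod button is pressed (over 2.5 mm) though the driftwood is not in the tub behind it ((value of joint valve_left above 0.0025 m and not (horizontal distance between driftwood and tub_left below 0.08 m)) or (value of joint valve_middle above 0.0025 m and not (horizontal distance between driftwood and tub_middle below 0.08 m)) or (value of joint valve_right above 0.0025 m and not (horizontal distance between driftwood and tub_right below 0.08 m))).
It fails at once if the pump's small button is pressed (over 2.5 mm) (value of joint pump_small above 0.0025 m).
It fails at once if the driftwood, hide, bowl, shell, tin or jar is moved or lifted (over 10 mm) (distance of any of driftwood, hide, bowl, shell, tin, jar from where it was at the start of the episode above 0.01 m).
It fails at once if a pod or the pump is pressed with more than 25 N (contact force between any of the fingers, the arm and pod_left above 25 N or contact force between any of the fingers, the arm and pod_middle above 25 N or contact force between any of the fingers, the arm and pod_right above 25 N or contact force between any of the fingers, the arm and pump above 25 N).
It fails at once if the tubs are knocked (over 10 N) (contact force between any of the fingers, the arm and tub_bank above 10 N).
It also fails if it takes over 45 s, if anything falls off the work surface, if the arm or the gripper's body presses on something with over 40 N, if the wrist force passes 120 N, or if a joint passes its speed limit or range.

## Working session

There is one attempt and no reset: what is moved stays moved. The work goes in short steps, Python scripts to look and compute and a tool call to move; the robot and the scene stay as the last step left them, time stands still between calls to the robot, and variables do not carry over. Pictures are saved under pics/ and viewed, at most 10 in all, crops included, and the job is handed in when it is done.

Besides the shell and the picture viewer there is one more tool, called after "Call:" as name(argument=value, ...) on one line, values as JSON. send_rows: Moves the arm, as the interface text tells. Its arguments: {"type":"object","properties":{"xyz":{"type":"array"},"dr":{"type":"array"},"jaw":{"type":"number"},"grip_force":{"type":"number"}},"required":["xyz","dr"]}

```bash
mkdir -p pics; ls
python3 - <<'E'
from bench import *
import cv2
s=get_state();print(s)
try: print(nose_length)
except Exception as e: print(e)
for n in ("top","side"):
    c=calibration(n);print(n,c)
    cv2.imwrite(f"pics/{n}0.png",get_image(n)[:,:,::-1])
E
```

```text
pics
{'time': 0.0, 'joint_positions': array([ 1.20714336,  0.32181249, -0.07007493,  1.45167104,  0.02260179,
        1.37079229, -0.0569123 ]), 'qd': array([ 0.00170739, -0.00222288,  0.00025365,  0.00122273, -0.00104388,
       -0.00089112, -0.00164393]), 'joint_torque': array([-6.21760573e-04, -4.91283453e+01, -4.04180093e-01, -3.12522554e+01,
       -6.37133187e-02,  4.36752336e-02,  1.65656352e-04]), 'position': array([ 0.2394989 , -0.60371051,  0.23847022]), 'tool_rot': array([-3.08391131e+00, -5.89519891e-01,  7.17057582e-04]), 'ft_force': array([-1.0216894 , -0.44315392,  0.03132487]), 'torque': array([ 0.02789409, -0.01611492,  0.01106852]), 'grip_force': 0.0, 'grip_width': 0.9964819814919489}
0.017
top {'vfov': 53.030620668572716, 'cx': 314.78119112096266, 'cy': 236.30087542285727, 'rvec': array([ 2.12453616, -2.14918149,  0.20891243]), 'tvec': array([-0.01333384,  0.5937407 ,  0.94557819])}
side {'vfov': 49.26150450947434, 'cx': 310.60979882112986, 'cy': 240.22213032030112, 'rvec': array([ 0.74393697, -2.51794751,  1.18873648]), 'tvec': array([0.4936445 , 0.23463962, 1.09727782])}
```

View pics/top0.png

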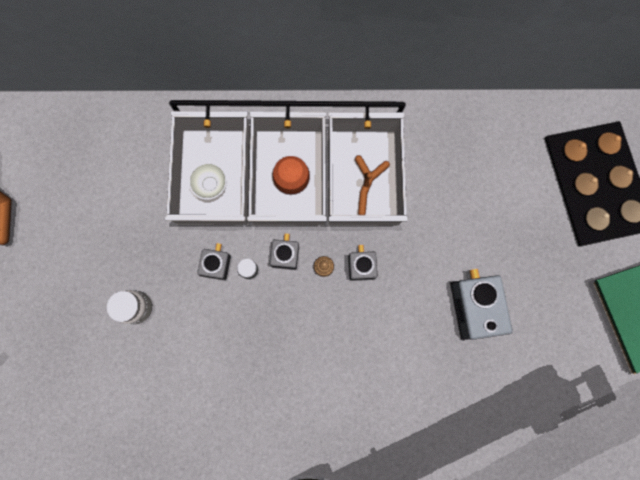

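View pics/side0.png

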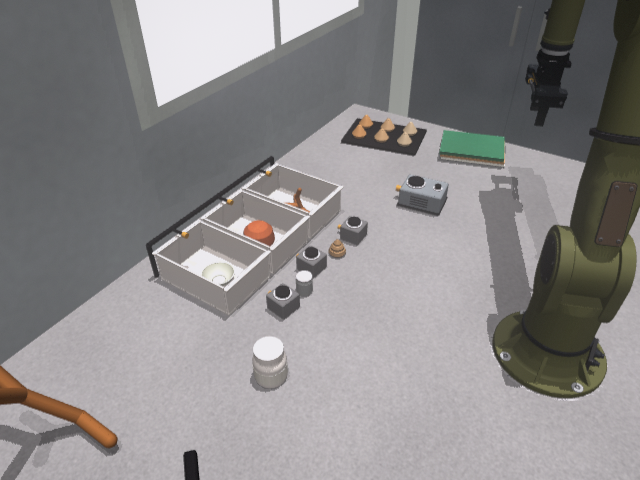

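The driftwood lies in the right tub (top view about 367,180). Its pod button is at about (364,264). The pump's large button is at (484,293) and the small one at (491,325). In the side view these are at about (354,223), (416,182) and (437,187).

```bash
cat > h.py <<'E'
from bench import *
import cv2, numpy as np
from scipy.spatial.transform import Rotation as R
def cam(n):
    c=calibration(n);f=240/np.tan(np.radians(c['vfov']/2))
    return np.array([[f,0,c['cx']],[0,f,c['cy']],[0,0,1]]),cv2.Rodrigues(c['rvec'])[0],c['tvec']
def ray(n,p,z):
    K,r,t=cam(n);d=r.T@np.linalg.inv(K)@[*p,1];o=-r.T@t
    return (o+d*(z-o[2])/d[2])
def blob(im,p,w=14,th=45):
    x,y=p;m=(im[y-w:y+w+1,x-w:x+w+1].max(2)<th).astype(np.uint8)
    k,l,s,c=cv2.connectedComponentsWithStats(m)
    i=l[w,w]; 
    return (c[i][0]+x-w,c[i][1]+y-w),s[i]
E
python3 - <<'E'
from h import *
P={'L':(212,263,.057),'M':(284,253,.057),'R':(364,264,.057),'big':(484,293,.072),'small':(491,325,.072)}
S={'L':(282,292,.057),'M':(311,253,.057),'R':(353,222,.057),'big':(416,182,.072),'small':(437,187,.072)}
for n,D in(('top',P),('side',S)):
    im=cv2.imread(f'pics/{n}0.png')
    for k,(x,y,z) in D.items():
        c,s=blob(im,(x,y));print(n,k,np.round(c,1),s,np.round(ray(n,c,z-.004),4), np.round(ray(n,(x,y),z),4))
for p in((169,219),(405,219)):print(ray('top',p,.085))
s=get_state();print(np.round(R.from_rotvec(s['tool_rot']).as_matrix(),3))
im=cv2.imread('pics/top0.png');a=im[245:345,350:520]
cv2.imwrite('pics/c.png',cv2.resize(np.hstack([a]),None,fx=4.5,fy=4.5))
E
```

```text
top L [211.5 262.4] [  7   7  14  14 156] [0.5413 0.192  0.053 ] [0.5396 0.1902 0.057 ]
top M [283.5 252.3] [  7   7  14  14 146] [0.5606 0.0447 0.053 ] [0.5586 0.0435 0.057 ]
top R [363.5 264. ] [  7   8  14  13 146] [ 0.5347 -0.1197  0.053 ] [ 0.5341 -0.1202  0.057 ]
top big [484.7 293.8] [  4   5  22  21 343] [ 0.4698 -0.3603  0.068 ] [ 0.4713 -0.3576  0.072 ]
top small [491.  325.4] [11 12  7  6 38] [ 0.4073 -0.3682  0.068 ] [ 0.408  -0.3668  0.072 ]
side L [282. 292.] [  0   0  29  29 841] [0.5384 0.1949 0.053 ] [0.5359 0.198  0.057 ]
side M [311. 253.] [  0   0  29  29 841] [0.5572 0.048  0.053 ] [0.5546 0.0519 0.057 ]
side R [353. 222.] [  0   0  29  29 841] [ 0.5327 -0.1148  0.053 ] [ 0.5302 -0.1101  0.057 ]
side big [416. 182.] [  0   0  29  29 841] [ 0.4655 -0.3553  0.068 ] [ 0.4633 -0.3493  0.072 ]
side small [437. 187.] [  0   0  29  29 841] [ 0.4053 -0.3627  0.068 ] [ 0.4034 -0.3568  0.072 ]
[0.62605531 0.27303482 0.085     ]
[ 0.62159094 -0.20293107  0.085     ]
[[ 0.929  0.369 -0.001]
 [ 0.369 -0.929  0.002]
 [-0.    -0.002 -1.   ]]
```

View pics/c.png

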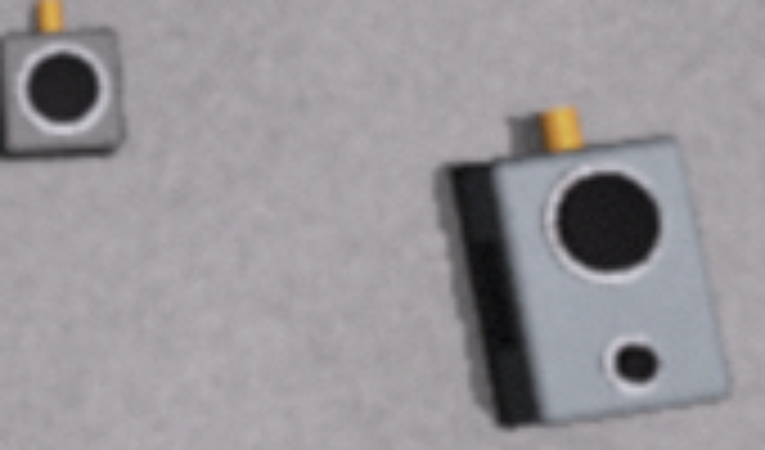

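The crop confirms clean circles for both buttons. The 63 mm spacing of the pump buttons matches. I'll travel high with the jaw shut, to above the right pod.

Call:
send_rows(xyz=[[10,-8,0],[32,-24,0],[56,-42,0],[80,-61,0],[105,-79,0],[130,-98,0],[155,-117,0],[180,-136,0],[204,-154,0],[226,-171,0]], dr=[[0,0,0],[0,0,0],[0,0,0],[0,0,0],[0,0,0],[0,0,0],[0,0,0],[0,0,0],[0,0,0],[0,0,0]], jaw=0, grip_force=10)

```text
time: 0.93
position: [0.3878, -0.3588, 0.2394]
tool_rot: [-3.085, -0.593, 0.0]
ft_force: [-0.1, 0.4, -0.1]
grip_width: 0.326
grip_force: 0.0
```

Call:
send_rows(xyz=[[22,-16,0],[46,-34,0],[72,-54,5],[98,-74,15],[124,-94,30],[150,-113,45],[175,-132,60],[198,-150,75],[216,-163,90],[226,-171,100]], dr=[[0,0,0],[0,0,0],[0,0,0],[0,0,0],[0,0,0],[0,0,0],[0,0,0],[0,0,0],[0,0,0],[0,0,0]])

```text
time: 1.77
position: [0.5339, -0.1148, 0.1381]
tool_rot: [-3.082, -0.597, 0.001]
ft_force: [-0.2, 0.4, -0.3]
grip_width: 0.007
grip_force: 0.0
```

Run:
```python
from h import *
s=get_state();print(s['time'],s['position'],s['tool_rot'],s['ft_force'],s['grip_width'])
a,b=get_image('top'),get_image('side')
im=np.hstack([cv2.resize(a[200:350,310:430],None,fx=3.2,fy=3.2),cv2.resize(b[130:280,293:413],None,fx=3.2,fy=3.2)])
cv2.imwrite('pics/d.png',im[:,:,::-1])
Rm=R.from_rotvec(s['tool_rot']).as_matrix()
print(Rm.T@(np.array([.5335,-.119,.057])-s['position']-Rm@[0,0,.017])*1000)
for n in('top','side'):
    K,r,t=cam(n)
    for X in (s['position']+Rm@[0,0,.017],[.5335,-.119,.057]):
        p=K@(r@np.array(X)+t);print(n,p[:2]/p[2])
```

```text
1.7667 [ 0.53389712 -0.11480862  0.13806709] [-3.08234854e+00 -5.96876884e-01  1.18536747e-03] [-0.23657592  0.42018205 -0.28925742] 0.0065969421867127865
[-1.9035123   3.90978559 64.05978415]
top [365.10219103 260.1715805 ]
top [363.41675597 264.31454183]
side [353.5798849  200.44028944]
side [353.59896011 219.85869244]
```

View pics/d.png

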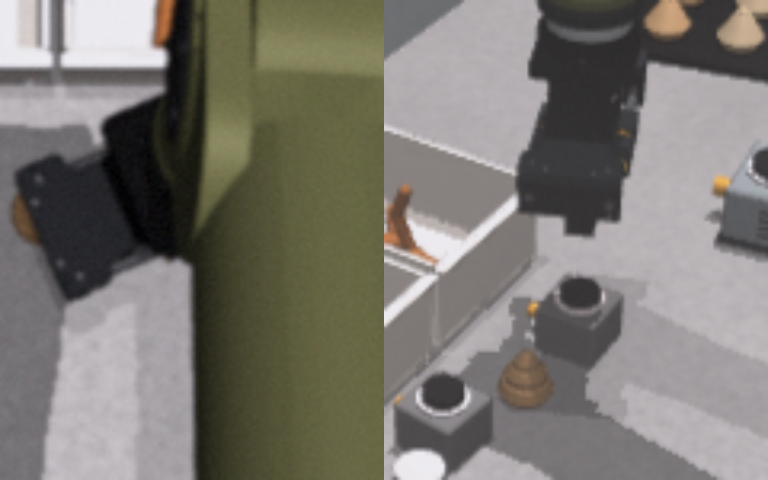

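The closed fingertips hang above the right pod's button, which is at about (354,222) in the side view. Only a few mm of correction is needed, so I'll descend to just above it.

Call:
send_rows(xyz=[[-1,2,8],[-2,4,18],[-2,4,28],[-2,4,38],[-2,4,46],[-2,4,52],[-2,4,56],[-2,4,58],[-2,4,58],[-2,4,58]], dr=[[0,0,0],[0,0,0],[0,0,0],[0,0,0],[0,0,0],[0,0,0],[0,0,0],[0,0,0],[0,0,0],[0,0,0]])

```text
time: 2.7
position: [0.5336, -0.124, 0.0818]
tool_rot: [3.085, 0.59, 0.001]
ft_force: [0.7, -0.1, 1.0]
grip_width: 0.005
grip_force: 0.0
```

Run:
```python
from h import *
s=get_state();print(s['position'],s['position'][2]-.017,s['ft_force'])
cv2.imwrite('pics/e.png',cv2.resize(get_image('side')[160:260,290:420],None,fx=4,fy=4)[:,:,::-1])
```

```text
[ 0.53357059 -0.12399169  0.08175436] 0.06475435996749027 [ 0.69063914 -0.11897505  0.98428893]
```

View pics/e.png

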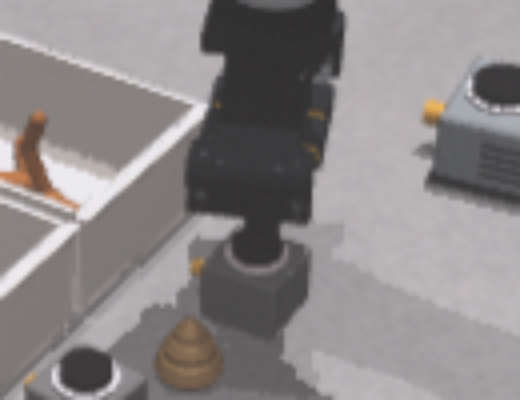

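The tips are now just above the button, about 5 mm off towards -y. I'll correct that and press slowly.

Call:
send_rows(xyz=[[1,-2,0],[2,-5,0],[2,-5,2],[2,-5,4],[2,-5,6],[2,-5,8],[2,-5,9],[2,-5,10],[2,-5,11],[2,-5,12]], dr=[[0,0,0],[0,0,0],[0,0,0],[0,0,0],[0,0,0],[0,0,0],[0,0,0],[0,0,0],[0,0,0],[0,0,0]])

```text
time: 3.58
position: [0.5333, -0.1186, 0.0696]
tool_rot: [3.086, 0.59, -0.0]
ft_force: [-1.8, 0.4, 2.6]
grip_width: 0.007
grip_force: 1.6
```

Run:
```python
from h import *
s=get_state();print(s['position'],s['position'][2]-.017,s['ft_force'])
```

```text
[ 0.53332342 -0.11864924  0.06964663] 0.052646627606402124 [-1.78963825  0.41699226  2.56414237]
```

Call:
send_rows(xyz=[[0,0,1],[0,0,2],[0,0,2.5],[0,0,3],[0,0,3],[0,0,3],[0,0,3],[0,0,3],[0,0,3],[0,0,3]], dr=[[0,0,0],[0,0,0],[0,0,0],[0,0,0],[0,0,0],[0,0,0],[0,0,0],[0,0,0],[0,0,0],[0,0,0]])

```text
time: 4.42
position: [0.5333, -0.1187, 0.0666]
tool_rot: [3.086, 0.59, -0.0]
ft_force: [-2.6, -0.4, 4.9]
grip_width: 0.006
grip_force: 2.4
```

Travel is 7.4 mm at 4.9 N, so it is pressed. Next I release, rise and move over to the pump.

Call:
send_rows(xyz=[[0,0,-2],[0,0,-6],[0,0,-14],[0,0,-24],[0,0,-34],[0,0,-44],[0,0,-52],[0,0,-57],[0,0,-60],[0,0,-60]], dr=[[0,0,0],[0,0,0],[0,0,0],[0,0,0],[0,0,0],[0,0,0],[0,0,0],[0,0,0],[0,0,0],[0,0,0]])

```text
time: 5.25
position: [0.5338, -0.1188, 0.1274]
tool_rot: [3.085, 0.59, 0.002]
ft_force: [0.2, 0.4, -1.0]
grip_width: 0.007
grip_force: 0.0
```

Call:
send_rows(xyz=[[-6,8,0],[-22,30,0],[-42,56,0],[-64,86,0],[-86,116,0],[-106,143,0],[-125,168,0],[-140,188,0],[-148,199,0],[-148,199,0]], dr=[[0,0,0],[0,0,0],[0,0,0],[0,0,0],[0,0,0],[0,0,0],[0,0,0],[0,0,0],[0,0,0],[0,0,0]])

```text
time: 6.08
position: [0.4666, -0.3623, 0.1257]
tool_rot: [3.087, 0.58, -0.003]
ft_force: [0.5, 0.1, 0.3]
grip_width: 0.003
grip_force: 0.0
```

Run:
```python
from h import *
s=get_state();print(s['position'],s['ft_force'])
Rm=R.from_rotvec(s['tool_rot']).as_matrix()
print(Rm.T@(np.array([.469,-.358,.072])-s['position']-Rm@[0,0,.017])*1000)
cv2.imwrite('pics/f.png',cv2.resize(get_image('side')[110:230,340:480],None,fx=4,fy=4)[:,:,::-1])
K,r,t=cam('side')
for X in (s['position']+Rm@[0,0,.017],[.469,-.358,.072]):
        p=K@(r@np.array(X)+t);print(p[:2]/p[2])
```

```text
[ 0.46657036 -0.3623493   0.12569884] [0.50241273 0.05224311 0.34085129]
[ 3.94865784 -3.17866155 36.69068275]
[418.36463901 168.41720966]
[415.42976303 180.00708093]
```

View pics/f.png

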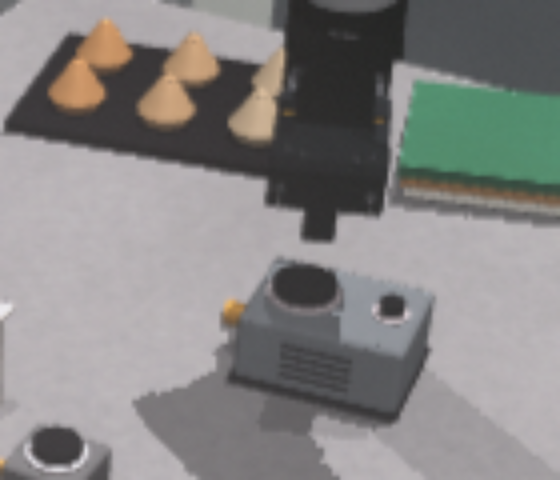

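The fingertip is above the large button, which is at about (416,181). The small button, at about (438,187), is well clear. I'll descend to just above it and let the arm settle.

Call:
send_rows(xyz=[[0,0,2],[0,0,7],[0,0,13],[0,0,19],[0,0,24],[0,0,27],[0,0,29],[0,0,30],[0,0,30],[0,0,30]], dr=[[0,0,0],[0,0,0],[0,0,0],[0,0,0],[0,0,0],[0,0,0],[0,0,0],[0,0,0],[0,0,0],[0,0,0]])

```text
time: 6.97
position: [0.4693, -0.3584, 0.0967]
tool_rot: [3.085, 0.59, 0.0]
ft_force: [-0.1, -1.0, -0.4]
grip_width: 0.008
grip_force: 0.0
```

Position is right on target with 7.7 mm to the top face. I'll press 15 mm slowly, then hold.

Call:
send_rows(xyz=[[0,0,2],[0,0,4],[0,0,6],[0,0,8],[0,0,9],[0,0,10],[0,0,11.5],[0,0,13],[0,0,14],[0,0,15]], dr=[[0,0,0],[0,0,0],[0,0,0],[0,0,0],[0,0,0],[0,0,0],[0,0,0],[0,0,0],[0,0,0],[0,0,0]])

```text
time: 7.8
position: [0.4692, -0.3583, 0.0818]
tool_rot: [3.085, 0.59, -0.0]
ft_force: [-2.2, 0.9, 4.6]
grip_width: 0.003
grip_force: 2.3
```

Call:
send_rows(xyz=[[0,0,0.5],[0,0,0.5],[0,0,0.5],[0,0,0.5],[0,0,0.5],[0,0,0.5],[0,0,0.5],[0,0,0.5],[0,0,0.5],[0,0,0.5]], dr=[[0,0,0],[0,0,0],[0,0,0],[0,0,0],[0,0,0],[0,0,0],[0,0,0],[0,0,0],[0,0,0],[0,0,0]])

```text
time: 8.63
position: [0.4692, -0.3583, 0.0815]
tool_rot: [3.085, 0.59, -0.0]
ft_force: [-1.8, 1.0, 5.6]
grip_width: 0.005
grip_force: 2.7
```

Call:
send_rows(xyz=[[0,0,0.5],[0,0,0.5],[0,0,0.5],[0,0,0.5],[0,0,0.5],[0,0,0.5],[0,0,0.5],[0,0,0.5],[0,0,0.5],[0,0,0.5]], dr=[[0,0,0],[0,0,0],[0,0,0],[0,0,0],[0,0,0],[0,0,0],[0,0,0],[0,0,0],[0,0,0],[0,0,0]])

```text
time: 9.47
position: [0.4692, -0.3583, 0.0814]
tool_rot: [3.085, 0.59, -0.0]
ft_force: [-1.8, 1.8, 7.9]
grip_width: 0.005
grip_force: 4.0
```

Call:
send_rows(xyz=[[0,0,0],[0,0,0],[0,0,0],[0,0,0],[0,0,0],[0,0,0],[0,0,0],[0,0,0],[0,0,0],[0,0,0]], dr=[[0,0,0],[0,0,0],[0,0,0],[0,0,0],[0,0,0],[0,0,0],[0,0,0],[0,0,0],[0,0,0],[0,0,0]])

```text
time: 10.3
position: [0.4692, -0.3583, 0.0814]
tool_rot: [3.085, 0.59, -0.0]
ft_force: [-2.4, 0.4, 7.0]
grip_width: 0.008
grip_force: 4.0
```

Call:
send_rows(xyz=[[0,0,0],[0,0,0],[0,0,0],[0,0,0],[0,0,0],[0,0,0],[0,0,0],[0,0,0],[0,0,0],[0,0,0]], dr=[[0,0,0],[0,0,0],[0,0,0],[0,0,0],[0,0,0],[0,0,0],[0,0,0],[0,0,0],[0,0,0],[0,0,0]])

```text
time: 11.13
position: [0.4692, -0.3583, 0.0814]
tool_rot: [3.085, 0.59, -0.0]
ft_force: [-3.2, 1.7, 7.4]
grip_width: 0.005
grip_force: 4.0
```

Call:
send_rows(xyz=[[0,0,-3],[0,0,-10],[0,0,-22],[0,0,-38],[0,0,-56],[0,0,-74],[0,0,-92],[0,0,-106],[0,0,-116],[0,0,-120]], dr=[[0,0,0],[0,0,0],[0,0,0],[0,0,0],[0,0,0],[0,0,0],[0,0,0],[0,0,0],[0,0,0],[0,0,0]])

```text
time: 11.97
position: [0.4699, -0.3586, 0.2027]
tool_rot: [3.084, 0.59, 0.003]
ft_force: [0.5, 0.3, 0.7]
grip_width: 0.009
grip_force: 0.0
```

Call:
send_rows(xyz=[[0,0,0],[0,0,0],[0,0,0],[0,0,0],[0,0,0],[0,0,0],[0,0,0],[0,0,0],[0,0,0],[0,0,0]], dr=[[0,0,0],[0,0,0],[0,0,0],[0,0,0],[0,0,0],[0,0,0],[0,0,0],[0,0,0],[0,0,0],[0,0,0]])

```text
time: 12.8
position: [0.4692, -0.3582, 0.2006]
tool_rot: [3.086, 0.59, 0.0]
ft_force: [0.2, -0.2, -0.5]
grip_width: 0.007
grip_force: 0.0
```

Run:
```python
from h import *
cv2.imwrite('pics/g.png',get_image('side')[:,:,::-1])
```

```text
(no output)
```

View pics/g.png

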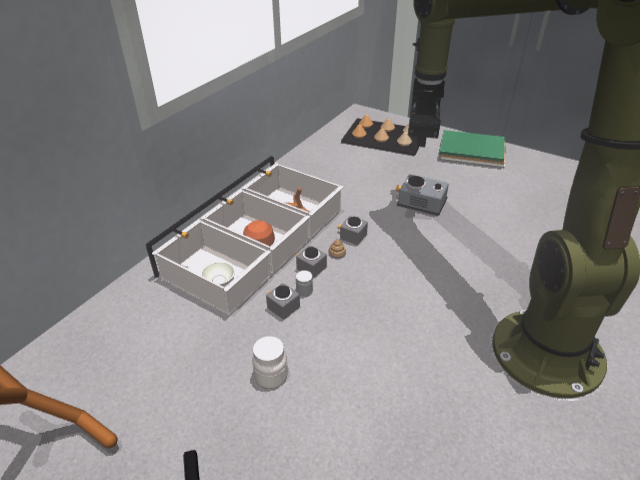

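The scene is unchanged: the shell (338,248), tin (304,283) and jar (269,362) are in place, the buttons are out, and the hand is about 13 cm clear of the pump. I'm handing it in.

```bash
python3 -c "
from bench import *
print(close_job())"
```

```text
the job is handed in; nothing more can be done
None
```

The job is handed in, with no verdict shown: I pressed the right pod's button (driftwood tub) in about 7.4 mm and let it out, held the pump's large button in for over 2.5 s, and drew the hand back about 12 cm, with nothing else visibly moved.

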